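Level the dessert stand, line up the cups and put their lids on

ROBOT

A 7-joint arm with a two-finger parallel gripper is mounted at the origin on the work surface. World frame = base frame: x ahead of the robot, y to its left, z up, the work surface at z = 0. Lengths are in m, angles in rad, forces in N, time in s.
With the tool pointing down it reaches from about 0.425 to 0.95 m from the base axis. Payload 4.7 kg.
Tool frame: the origin (TCP) lies on the centre line of the jaws, within the pads' length; the fingertips stand robot.nose_length ahead of it and the grasp point (between the pads) lies 8 mm behind it (robot.nose_length is the distance from the TCP to the fingertips, in m); z points along the fingers, y is the line along which they close (so a half turn about z gives the same grasp; the last joint's range is limited). The gripper opens to 85 mm and grips with 20 to 120 N. Pads are 22 mm wide; open, the fingers measure 114 mm over their backs; the gripper's body (76 mm by 85 mm) begins 54 mm behind the grasp point. The pads swing forward as they close: fully open they stand 13 mm farther back than shut.
Start: joints at [1.263, 0.469, -0.049, 1.532, 0.024, 1.141, -0.082], TCP at [0.186, -0.649, 0.242] pointing down, gripper open.
Joint ranges: [-2.59, 2.59], [-0.33, 1.99], [-1.39, 1.29], [0.1, 2.45], [-1.04, 4.18], [0.21, 1.99], [-2.66, 2.66]. Speed limits (rad/s): [2.57, 2.57, 3.14, 3.14, 3.14, 3.14, 3.14].

INTERFACE

Orientations are given as [roll, pitch, yaw] about the fixed x, y, z axes, in that order (R = Rz(yaw) Ry(pitch) Rx(roll)).
In Python, from plant import robot gives the robot as it stands. Calls block until the motion is done:
- robot.goto(position, orientation): joint-space move of the TCP to a pose.
- robot.move_straight(position, vel=0.15, attitude=None, contact_N=None): straight line of the TCP; attitude=None keeps the orientation; vel is the mean speed in m/s. With contact_N (N) it stops when the force on the tool has changed by that much, and returns True; else False.
- robot.move_joints(angles): joint-space move.
- robot.grip(opening, strength=None): opening from 0.0 (shut) to 1.0 (fully open); strength is the grip in N (None keeps the last); returns when the fingers have stopped.
- robot.sleep(seconds).
- robot.inverse_kinematics(position, orientation): joint angles nearest the present ones, or None.
- robot.sense(): the state.
- robot.grab_frame(name): name is "scene" or "side" or "wrist"; returns a dict with "image" (384x512x3 uint8, red, green, blue), "range_z" (384x512 float32, m along the optical axis (not along the pixel's ray), 0 where there is no reading), "fx", "fy", "cx", "cy" (pixels), "R" (3x3) and "t" (3): a world point X has camera coordinates R X + t. Camera axes: x right, y down, z forward; pixel columns grow to the right and rows downward; lengths in m; the calibration is good to about 2 mm. A picture is of the moment at which its call begins.
A pose or a line that the arm cannot do raises robot.IKError and nothing moves.
- robot.close_job(): hands the job in; it is judged then, once.
The state is a dict: "t": time; "joint_pos": joint angles; "joint_velocities": joint speeds; "effort": joint torques, N m; "tcp_pos": TCP position; "tcp_rot": TCP orientation; "wrist_force": force on the tool from outside, world axes, zero at the start; "torque": the same for the moment, N m; "opening": opening from 0.0 (shut) to 1.0 (fully open); "gripper_force": force on a finger pad.
Only numpy, scipy, OpenCV 4.12 (cv2) and the standard library are available. Lean on these libraries where they do the work, as an engineer would, in place of code of your own. Each camera call takes 0.05 s, during which the arm holds its last target. There are 200 camera calls.

TASK

The shelf is uneven, so first turn the two red levelling knobs until the empty wooden stand is level both ways. Then stand every white cup upright on the stand, each centred on one of the round marks so that they make a straight, even row, and put a blue lid properly seated on every cup to keep the dust out (a lid left over may stay where it is). Do not disturb the jar, the colander or the ice cube tray.

Things in the scene. Friction and masses are not known exactly. Their poses are not given: they have to be found in the camera images.
- platform: wooden platform of the levelling stand, 280 mm along its y, 116 mm along its x, 10 mm thick. Origin at its pivot, 12 mm below the centre of its top face, 40 mm above the shelf; z square to the top face (vertical when level), -x towards the front knob, +y towards the side knob. Starts tilted: front edge high by 0.07 to 0.14 rad and sideways by up to 0.13 rad either way
- stand: black base of the levelling stand, fixed, origin under its centre, same yaw as the platform. It carries platform and knobs. Each knob tilts only its own way: the platform leans 0.05 rad per radian of knob. A knob takes about 0.15 N m, stays where it is left, keeps its height and turns 3.3 rad either way from level. The side knob leans fore and aft with the platform
- front_knob: red bar-shaped knob on the upright screw at the front, 110 mm to -x of the platform's centre. Origin on its turning axis, 66 mm above the shelf; the bar is 48 mm long along the knob's x, 14 mm thick along its y, from 6 to 40 mm above the origin, over a black disc 38 mm across. Clockwise (from above) raises the platform's front (-x) edge beside it, anticlockwise lowers it
- side_knob: red bar-shaped knob on the upright screw at the end, 195 mm to +y of the platform's centre. Origin on its turning axis, 66 mm above the shelf; the bar is 48 mm long along the knob's x, 14 mm thick along its y, from 6 to 40 mm above the origin, over a black disc 38 mm across. Clockwise (from above) raises the platform's +y end beside it, anticlockwise lowers it
- mark0 (a point): centre of the -y end one of three painted round marks (pale disc in a blue ring, 76 mm across) on the platform's top face, 85 mm apart in a line along the platform's y; the point lies on the top face, 52 mm above the shelf when level
- mark1 (a point): centre of the middle one of three painted round marks (pale disc in a blue ring, 76 mm across) on the platform's top face, 85 mm apart in a line along the platform's y; the point lies on the top face, 52 mm above the shelf when level
- mark2 (a point): centre of the +y end one of three painted round marks (pale disc in a blue ring, 76 mm across) on the platform's top face, 85 mm apart in a line along the platform's y; the point lies on the top face, 52 mm above the shelf when level
- cup0: white porcelain dessert cup, open at the top, 60 mm across at the rim (58 at the foot), 55 mm tall, wall 5 mm, inner mouth 50 mm across, about 170 g; origin at the centre of its underside, z up its axis. There are two or three cups: one that is not in the scene reads None
- cup1: white porcelain dessert cup, open at the top, 60 mm across at the rim (58 at the foot), 55 mm tall, wall 5 mm, inner mouth 50 mm across, about 170 g; origin at the centre of its underside, z up its axis. There are two or three cups: one that is not in the scene reads None
- cup2: white porcelain dessert cup, open at the top, 60 mm across at the rim (58 at the foot), 55 mm tall, wall 5 mm, inner mouth 50 mm across, about 170 g; origin at the centre of its underside, z up its axis. There are two or three cups: one that is not in the scene reads None
- lid0: blue porcelain lid, about 100 g: at the bottom a boss 42 mm across, 7 mm deep, above it a disc 72 mm across (7 to 13 mm above the origin), then a round upright knob 20 mm across, top 42 mm above the origin. Origin: centre of the boss's underside, z up. Seated, the boss is in the cup's mouth and the origin 48 mm above the cup's. All three lids are always present and fit any cup
- lid1: blue porcelain lid, about 100 g: at the bottom a boss 42 mm across, 7 mm deep, above it a disc 72 mm across (7 to 13 mm above the origin), then a round upright knob 20 mm across, top 42 mm above the origin. Origin: centre of the boss's underside, z up. Seated, the boss is in the cup's mouth and the origin 48 mm above the cup's. All three lids are always present and fit any cup
- lid2: blue porcelain lid, about 100 g: at the bottom a boss 42 mm across, 7 mm deep, above it a disc 72 mm across (7 to 13 mm above the origin), then a round upright knob 20 mm across, top 42 mm above the origin. Origin: centre of the boss's underside, z up. Seated, the boss is in the cup's mouth and the origin 48 mm above the cup's. All three lids are always present and fit any cup
- jar: bystander: glass jar with a clamp-top lid, 90 mm across, 147 mm tall, origin at the centre of its underside, loose
- colander: bystander: steel colander, 170 mm across (222 over its handles), 80 mm tall, origin at the centre of its underside, loose
- ice_tray: bystander: stainless ice cube tray, 110 x 250 x 34 mm (x, y, z), origin at the centre of its underside, loose
There are look-alikes about, which are no part of the job. What is shaped like the cup0 but pink is not meant. Leave any green look-alike of the lid2 alone.

How it is judged:
By the outcome, as a careful person would: the job done as asked, in the order asked, and still so for the second after the job is handed in, with the robot touching nothing.
Of cup0, cup1, cup2 only 2 to 3 are there at a start; the rules pass over those that are not, and their reading is None.
At some moment in a run one of cup0, cup1, cup2 may be knocked a few centimetres aside while the robot is not near it.
It also fails if it takes over 210 s, if anything falls off the work surface, if the arm or the gripper's body presses on something with over 40 N, if the wrist force passes 120 N, or if a joint passes its speed limit or range.

## Working session

There is one attempt and no reset: what is moved stays moved. The work goes in short steps, each a Python script; the robot and the scene stay as the last script left them, time stands still between calls to the robot, and variables do not carry over. Pictures are saved under pics/ and viewed, at most 14 in all, crops included, and the job is handed in when it is done.

```bash
mkdir -p pics; ls; python3 - <<'E'
from plant import robot
import cv2,numpy as np
s=robot.sense();print(s['t'],s['tcp_pos'],s['tcp_rot'],robot.nose_length)
ims=[]
for n in("scene","side","wrist"):
    f=robot.grab_frame(n);np.savez(f'{n}0.npz',**f);cv2.imwrite(f'pics/{n}0.png',f['image'][...,::-1])
    print(n,f['fx'],f['cx'],f['cy'],(-f['R'].T@f['t']).round(3),f['R'].round(3).tolist(),(f['range_z']>0).mean())
E
```

```text
pics
0.0 [ 0.18564575 -0.6483831   0.24124467] [-3.13962478e+00  4.60109442e-05  2.78853175e-01] 0.011
scene 425.54479658805946 254.85337454763985 195.46021598084957 [1.436 0.202 1.093] [[-0.256, 0.967, -0.012], [0.73, 0.185, -0.658], [-0.633, -0.177, -0.753]] 0.9958546956380209
side 417.54883674090905 256.562718580415 194.24920169810332 [-0.286  0.933  0.924] [[-0.757, -0.653, -0.023], [-0.348, 0.434, -0.831], [0.553, -0.621, -0.556]] 0.9957631429036459
wrist 302.7800360237277 256.93075962280784 191.67225753044855 [ 0.262 -0.627  0.373] [[0.276, -0.961, -0.001], [-0.915, -0.263, 0.305], [-0.293, -0.083, -0.953]] 0.9961344401041666
```

View pics/scene0.png

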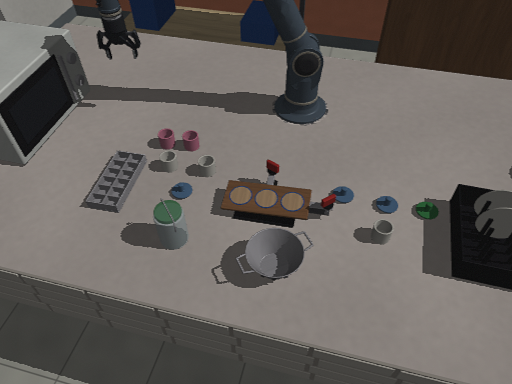

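View pics/side0.png

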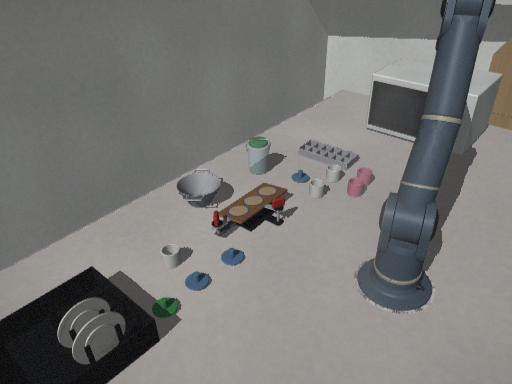

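```bash
cat > h.py <<'E'
import numpy as np,cv2
from scipy.spatial.transform import Rotation as Rot
from scipy.optimize import least_squares
def cloud(f):
    z=f['range_z'].astype(float);h,w=z.shape
    u,v=np.meshgrid(np.arange(w),np.arange(h))
    P=np.stack([(u-f['cx'])/f['fx']*z,(v-f['cy'])/f['fy']*z,z],-1)
    return (P-f['t'])@f['R']
def ray(f,uv,zp):
    uv=np.atleast_2d(uv).astype(float)
    d=np.c_[(uv[:,0]-f['cx'])/f['fx'],(uv[:,1]-f['cy'])/f['fy'],np.ones(len(uv))]@f['R']
    c=-f['R'].T@f['t'];return c+d*((zp-c[2])/d[:,2])[:,None]
def proj(f,X):
    c=np.atleast_2d(X)@np.array(f['R']).T+f['t'];return c[:,:2]/c[:,2:]*[f['fx'],f['fy']]+[f['cx'],f['cy']]
def hsv(f): return cv2.cvtColor(np.ascontiguousarray(f['image']),cv2.COLOR_RGB2HSV)
RANGES=dict(blue=((98,110,40),(118,255,255)),red=((0,190,60),(4,255,255)),red2=((175,190,60),(180,255,255)),wood=((5,80,60),(18,255,255)),green=((50,90,40),(85,255,255)))
def mask(f,c):
    H=hsv(f);m=cv2.inRange(H,*map(np.array,RANGES[c]))
    if c=='red': m|=cv2.inRange(H,*map(np.array,RANGES['red2']))
    return m
def blobs(m,amin=25):
    n,l,s,c=cv2.connectedComponentsWithStats(m.astype(np.uint8))
    return [(l==i) for i in range(1,n) if s[i,4]>=amin]
def circ(P,r=None):
    P=np.asarray(P)[:,:2];c0=(P.max(0)+P.min(0))/2
    if r: q=least_squares(lambda p:np.hypot(*(P-p).T)-r,c0,loss='soft_l1',f_scale=.002);return q.x,r
    q=least_squares(lambda p:np.hypot(*(P-p[:2]).T)-p[2],[*c0,.03],loss='soft_l1',f_scale=.002);return q.x[:2],q.x[2]
E
python3 - <<'E'
from h import *
for n in("scene","side","wrist"):
    f=dict(np.load(n+'0.npz'));C=cloud(f);H=hsv(f);print(n)
    for c in('blue','red','wood','green'):
        for b in blobs(mask(f,c),20):
            P=C[b]
            if np.hypot(*np.median(P,0)[:2])>1.1 or P[:,2].max()>.2: continue
            uv=np.argwhere(b).mean(0)[::-1];print(c,uv.round(),b.sum(),np.median(P,0).round(3),P.min(0).round(3),P.max(0).round(3))
    # cups: anything 0.02..0.07 high with low saturation
    m=(C[...,2]>.035)&(C[...,2]<.07)&(H[...,1]<60)
    for b in blobs(m,30):
        P=C[b]
        uv=np.argwhere(b).mean(0)[::-1]
        if np.ptp(P[:,0])<.09: print('grey',uv.round(),b.sum(),np.median(P,0).round(3),P.min(0).round(3),P.max(0).round(3),H[b].mean(0).round(),[*circ(P[P[:,2]>.048])])
    S=C[(abs(C[...,2])<.01)&(np.hypot(C[...,0],C[...,1])<1)];print('table',S[:,2].mean(),S[:,2].std())
    E=[(169,160),(206,166),(383,232),(167,138),(280,167)] if n=='scene' else []
    for u,v in E: print(u,v,H[v,u],C[v,u].round(3))
E
```

```text
scene
blue [182. 190.] 140 [ 0.568 -0.295  0.013] [ 0.531 -0.333  0.004] [ 0.599 -0.27   0.043]
blue [344. 194.] 145 [0.453 0.239 0.013] [0.416 0.203 0.007] [0.483 0.265 0.042]
blue [387. 204.] 160 [0.462 0.38  0.013] [0.419 0.346 0.006] [0.493 0.411 0.047]
wood [266. 198.] 257 [ 0.562 -0.006  0.052] [ 0.53  -0.037  0.046] [0.596 0.024 0.061]
green [171. 202.] 31 [ 0.719 -0.259  0.14 ] [ 0.71  -0.274  0.135] [ 0.725 -0.229  0.143]
green [427. 210.] 286 [0.456 0.503 0.014] [ 0.407  0.47  -0.001] [0.486 0.538 0.046]
grey [167. 158.] 163 [ 0.46  -0.39   0.048] [ 0.426 -0.424  0.035] [ 0.49  -0.362  0.06 ] [ 22.  15. 106.] [array([ 0.46027947, -0.39152032]), np.float64(0.02750442149511618)]
grey [206. 162.] 159 [ 0.45  -0.252  0.047] [ 0.416 -0.28   0.035] [ 0.479 -0.222  0.059] [ 23.  15. 105.] [array([ 0.44820452, -0.2516756 ]), np.float64(0.027752279426859764)]
grey [270. 178.] 79 [ 0.48  -0.012  0.058] [ 0.457 -0.025  0.051] [ 0.505 -0.     0.07 ] [116.  11.  95.] [array([ 0.48043126, -0.01252838]), np.float64(0.013942788131773775)]
grey [470. 193.] 163 [0.383 0.627 0.055] [0.377 0.5
[... 3158 characters left out ...]
0.07 ] [84. 33. 19.] [array([-308.08200195,    4.23429939]), np.float64(308.77732682419423)]
grey [101. 347.] 416 [0.437 0.708 0.056] [0.416 0.635 0.035] [0.443 0.772 0.07 ] [43. 12. 76.] [array([-1734.66083282,    70.37795195]), np.float64(1736.4950553495144)]
grey [120. 356.] 561 [0.381 0.693 0.053] [0.377 0.585 0.035] [0.386 0.792 0.07 ] [88. 34. 20.] [array([2222.0910744 ,  -26.54031796]), np.float64(2221.876751827575)]
grey [ 67. 343.] 84 [0.51  0.756 0.058] [0.506 0.745 0.038] [0.513 0.771 0.07 ] [37.  8. 87.] [array([-124.73556204,    5.18071698]), np.float64(125.32360759007109)]
table -0.0004584848768689927 0.002605160424825002
wrist
table -0.00046604310262086246 0.000799388249029263
```

```bash
python3 - <<'E'
from plant import robot
from h import *
robot.goto([0.56,0.06,0.36],[np.pi,0,0]);s=robot.sense();print(s['t'],s['tcp_pos'],s['tcp_rot'],s['joint_pos'].round(2) if hasattr(s['joint_pos'],'round') else s['joint_pos'])
f=robot.grab_frame('wrist');np.savez('w1.npz',**f);cv2.imwrite('pics/w1.png',f['image'][...,::-1])
C=cloud(f);H=hsv(f)
m=(abs(C[...,0]-.56)<.045)&(abs(C[...,1]+.005)<.11)&(C[...,2]>.03)&(C[...,2]<.08)
P=C[m];c=P.mean(0);U,S,V=np.linalg.svd(P-c,full_matrices=False);n=V[2]*np.sign(V[2,2]);r=(P-c)@n;
P=P[abs(r)<.003];c=P.mean(0);n=np.linalg.svd(P-c,full_matrices=False)[2][2];n*=np.sign(n[2]);print('plane',c.round(4),n.round(4),r.std())
for b in blobs(mask(f,'red'),40):
    Q=C[b];print('red',Q.min(0).round(3),Q.max(0).round(3),b.sum(),np.argwhere(b).mean(0)[::-1])
    T=Q[Q[:,2]>np.percentile(Q[:,2],90)-.004];mr=cv2.minAreaRect(T[:,:2].astype(np.float32)*1000);print(mr)
E
```

```text
3.0 [0.56021329 0.05893238 0.35973113] [ 3.14129278e+00  3.81441496e-04 -1.68605350e-03] [ 0.47  0.3  -0.83  1.6   0.23  1.34 -1.96]
plane [ 0.5612 -0.004   0.0524] [ 0.0977 -0.0381  0.9945] 0.00094948561644882
red [0.542 0.059 0.101] [0.639 0.207 0.491] 227 [156.85462555 159.66519824]
((596.0494384765625, 135.3989715576172), (15.67261791229248, 174.41452026367188), 34.579715728759766)
red [ 0.442 -0.031  0.086] [0.639 0.059 0.491] 208 [305.54807692 232.42307692]
((534.6616821289062, 27.71255111694336), (215.43252563476562, 34.13294982910156), 25.75702667236328)
```

View pics/w1.png

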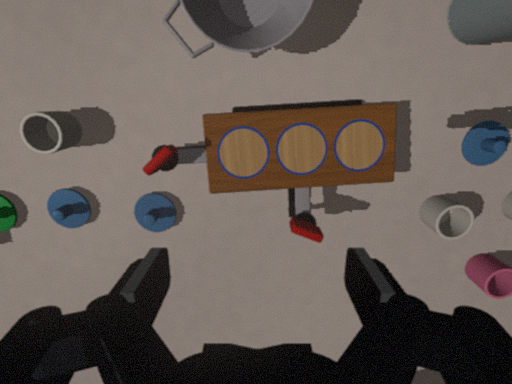

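```bash
cat >> h.py <<'E'
def plane(C,cx,cy,hx=.045,hy=.11,R=np.eye(2)):
    d=(C[...,:2]-[cx,cy])@R
    m=(abs(d[...,0])<hx)&(abs(d[...,1])<hy)&(C[...,2]>.03)&(C[...,2]<.08);P=C[m]
    for _ in range(3):
        c=P.mean(0);n=np.linalg.svd(P-c,full_matrices=False)[2][2];n=n*np.sign(n[2]);P=P[abs((P-c)@n)<.0025]
    return c,n
def stand(f,C,cx=.561,cy=-.004):
    """marks centres, yaw, fore tilt (front high +), side tilt (+y end high +)"""
    c,n=plane(C,cx,cy)
    m=((C[...,2]>.03)&(C[...,2]<.08)&(np.hypot(C[...,0]-cx,C[...,1]-cy)<.16)).astype(np.uint8)*255
    b=cv2.inRange(hsv(f),np.array((105,60,40)),np.array((130,255,255)))&m
    out=[]
    cs,_=cv2.findContours(cv2.morphologyEx(b,cv2.MORPH_CLOSE,np.ones((3,3),np.uint8)),cv2.RETR_EXTERNAL,cv2.CHAIN_APPROX_NONE)
    for k in cs:
        if cv2.contourArea(k)<800: continue
        (u,v),_,_=cv2.fitEllipse(k)
        o=-f['R'].T@f['t'];d=ray(f,(u,v),0.)[0]-o;out.append(o+d*((c-o)@n)/(d@n))
    out=np.array(sorted(out,key=lambda p:p[1]))
    d=out[-1]-out[0];yaw=np.arctan2(-d[0],d[1])
    ex=np.array([np.cos(yaw),np.sin(yaw)]);ey=np.array([-ex[1],ex[0]])
    return out,yaw,n[:2]@ex/n[2],-(n[:2]@ey)/n[2]
def top(f,C,m,zlo,zhi=1):
    k=m&(f['range_z']>0.05)&(C[...,2]>zlo)&(C[...,2]<zhi);return C[k]
E
python3 - <<'E'
from plant import robot
from h import *
f=dict(np.load('w1.npz'));C=cloud(f)
M,yaw,ft,st=stand(f,C);print(M.round(4),yaw,ft,st)
print('red hue',[(hsv(f)[v,u],C[v,u].round(3)) for u,v in((158,160),(306,231),(315,236))])
for b in blobs(mask(f,'red'),40):
    Q=C[b&(f['range_z']>.1)];Q=Q[Q[:,2]<.13];zt=np.percentile(Q[:,2],95);T=Q[Q[:,2]>zt-.005]
    print(len(Q),zt,cv2.minAreaRect(T[:,:2].astype(np.float32)*1000),T[:,:2].mean(0))
ex=np.array([np.cos(yaw),np.sin(yaw)]);ey=np.array([-ex[1],ex[0]]);c=M[1,:2];print('knobs nominal',c-.11*ex,c+.195*ey)
p=c-.11*ex
for y in np.arange(-4,4.1,.5):
    q=robot.inverse_kinematics([*p,.2],[np.pi,0,y]);print(round(y,1),None if q is None else np.round(q,2))
E
```

```text
[[ 0.5692 -0.0902  0.0483]
 [ 0.5647 -0.0054  0.052 ]
 [ 0.5602  0.0793  0.0557]] 0.05305630250967651 0.09682515689458498 0.04357879196584983
red hue [(array([  1, 220, 124], dtype=uint8), array([0.559, 0.187, 0.106])), (array([  4, 227, 109], dtype=uint8), array([ 0.458, -0.009,  0.105])), (array([  2, 222, 122], dtype=uint8), array([ 0.45 , -0.022,  0.105]))]
226 0.10679143146989953 ((558.3504638671875, 189.141845703125), (12.262228965759277, 43.63002395629883), 43.16366195678711) [0.55886645 0.18899458]
207 0.10647067247062436 ((454.5740661621094, -10.40955924987793), (44.51777648925781, 10.850433349609375), 68.96720886230469) [ 0.45489255 -0.00987972]
knobs nominal [ 0.45481624 -0.01120075] [0.55432033 0.18935831]
-4.0 [ 0.96  0.42 -1.27  2.04  0.48  1.03  0.17]
-3.5 [ 1.02  0.5  -1.38  2.03  0.57  1.08  0.58]
-3.0 [ 0.9   0.36 -1.16  2.04  0.4   0.99  1.25]
-2.5 [ 0.9   0.36 -1.16  2.04  0.4   0.99  1.75]
-2.0 [ 0.9   0.36 -1.16  2.04  0.4   0.99  2.25]
-1.5 None
-1.0 [-0.02  0.16 -0.05  2.08  0.01  0.9  -2.65]
-0.5 [ 0.59  0.23 -0.74  2.05  0.2   0.93 -2.33]
0.0 [ 0.65  0.25 -0.83  2.05  0.23  0.94 -1.86]
0.5 [ 0.72  0.27 -0.91  2.04  0.26  0.95 -1.4 ]
1.0 [ 0.79  0.3  -0.99  2.04  0.3   0.96 -0.94]
1.5 [ 0.85  0.33 -1.09  2.04  0.36  0.97 -0.49]
2.0 [ 0.93  0.39 -1.21  2.04  0.43  1.   -0.06]
2.5 [ 0.99  0.45 -1.31  2.04  0.51  1.04  0.36]
3.0 [ 1.02  0.5  -1.38  2.03  0.57  1.08  0.8 ]
3.5 [ 0.9   0.36 -1.16  2.04  0.4   0.99  1.47]
4.0 [ 0.9   0.36 -1.16  2.04  0.4   0.99  1.97]
```

```bash
cat >> h.py <<'E'
def turn(robot,p,ang,delta,z=.089):
    """grip bar (long axis at ang) at p and turn it by delta about +z"""
    best=None
    for a in (ang,ang+np.pi,ang-np.pi):
        a=(a+np.pi)%(2*np.pi)-np.pi
        q=robot.inverse_kinematics([*p,.17],[np.pi,0,a])
        if q is None: continue
        m=min(2.6-abs(q[6]),2.6-abs(q[6]+delta))
        if best is None or m>best[0]: best=(m,a)
    print('margin',best)
    if best[0]<0: raise SystemExit('no range')
    a=best[1]
    robot.goto([*p,.17],[np.pi,0,a]);robot.grip(.5)
    robot.move_straight([*p,z],vel=.1)
    robot.grip(0,60);s=robot.sense();print('grip',s['opening'],s['gripper_force'],s['tcp_rot'],s['tcp_pos'])
    q=np.array(s['joint_pos'])
    for k in range(1,5):
        q2=q.copy();q2[6]+=delta*k/4;robot.move_joints(q2)
    s=robot.sense();print('turned',s['tcp_rot'],s['tcp_pos'],s['wrist_force'],s['torque'])
    robot.grip(.5);robot.move_straight([*p,.17],vel=.15);robot.grip(1.)
E
python3 - <<'E'
from plant import robot
from h import *
turn(robot,(.4547,-.0108),1.204,.0968/.05)
robot.goto([0.56,0.06,0.36],[np.pi,0,0])
f=robot.grab_frame('wrist');np.savez('w2.npz',**f);cv2.imwrite('pics/w2.png',f['image'][...,::-1])
C=cloud(f);M,yaw,ft,st=stand(f,C);print(M.round(4),yaw,ft,st)
for b in blobs(mask(f,'red'),40):
    Q=C[b&(f['range_z']>.1)];Q=Q[Q[:,2]<.13];zt=np.percentile(Q[:,2],95);T=Q[Q[:,2]>zt-.005]
    print(len(Q),zt,cv2.minAreaRect(T[:,:2].astype(np.float32)*1000),T[:,:2].mean(0))
print(robot.sense()['t'])
E
```

```text
margin (np.float64(1.476171059206318), 1.2039999999999997)
grip 0.15448213047380568 59.041258692741394 [-3.13801651e+00  2.04040968e-03  1.20392539e+00] [ 0.45250085 -0.00997157  0.08942133]
turned [-3.13686269 -0.00944338  3.13773592] [ 0.45012791 -0.0114673   0.08942559] [-10.35214373  -3.14867242  10.09917381] [-0.51335272  1.6686658   0.05398044]
[[ 0.5687 -0.0903  0.0484]
 [ 0.5637 -0.0055  0.0521]
 [ 0.5589  0.0794  0.0558]] 0.05790829062154419 0.001091565117482934 0.04390010631507617
240 0.10662105033979191 ((553.0311279296875, 188.53475952148438), (12.313607215881348, 44.50347137451172), 43.34926986694336) [0.55329648 0.18827076]
302 0.10633916139907329 ((454.4395751953125, -10.471843719482422), (13.233461380004883, 45.401058197021484), 89.46363067626953) [ 0.45586575 -0.00993656]
12.2167
```

```bash
python3 - <<'E'
from plant import robot
from h import *
turn(robot,(.5531,.1889),2.327,.0439/.05)
robot.goto([0.56,0.06,0.36],[np.pi,0,0])
f=robot.grab_frame('wrist');np.savez('w3.npz',**f);cv2.imwrite('pics/w3.png',f['image'][...,::-1])
C=cloud(f);M,yaw,ft,st=stand(f,C);print(M.round(4),yaw,ft,st)
H=hsv(f)
# cups and lids
for b in blobs(mask(f,'blue'),150):
    Q=C[b&(f['range_z']>.1)]
    if Q[:,2].max()>.1: continue
    K=Q[Q[:,2]>.038];D=Q[(Q[:,2]<.02)]
    print('lid',np.argwhere(b).mean(0)[::-1].round(),'knob',len(K),K.mean(0).round(4),K.min(0).round(3),K.max(0).round(3),'disc',cv2.minEnclosingCircle(D[:,:2].astype(np.float32)*1000))
m=(C[...,2]>.049)&(C[...,2]<.062)&(H[...,1]<70)&(f['range_z']>.1)
for b in blobs(m,40):
    Q=C[b];r=cv2.minEnclosingCircle(Q[:,:2].astype(np.float32)*1000)
    if .022<r[1]/1000<.04: print('cup',np.argwhere(b).mean(0)[::-1].round(),r,circ(Q),H[b].mean(0).round())
s2=robot.grab_frame('scene');C2=cloud(s2);print('scene plane',plane(C2,.5637,-.0055),'side',plane(cloud(robot.grab_frame('side')),.5637,-.0055),robot.sense()['t'])
E
```

```text
margin (np.float64(1.7801100009736042), 2.327)
grip 0.15183194466503777 59.6647310256958 [-3.13841693e+00  1.07861926e-03  2.32624623e+00] [0.55227844 0.18780245 0.0897593 ]
turned [ 3.14155752e+00  5.64932942e-05 -3.08279195e+00] [0.55274267 0.18941376 0.09003487] [ 3.39529829  5.32624967 -4.95893553] [ 1.32642541 -0.62011552  0.06026476]
[[ 0.5686 -0.09    0.0522]
 [ 0.5637 -0.0051  0.0521]
 [ 0.5588  0.0799  0.0521]] 0.058098453181769684 0.000199708176993216 -0.0005402935088332161
lid [360. 144.] knob 197 [ 0.5698 -0.0887  0.0522] [ 0.53  -0.127  0.05 ] [ 0.605 -0.053  0.054] disc ((0.0, 0.0), 0.0)
lid [486. 143.] knob 138 [ 0.5659 -0.3003  0.0409] [ 0.557 -0.311  0.038] [ 0.575 -0.292  0.044] disc ((565.9840087890625, -301.41534423828125), 35.43190002441406)
lid [302. 147.] knob 190 [ 0.5649 -0.0046  0.0521] [ 0.526 -0.042  0.05 ] [0.599 0.032 0.054] disc ((0.0, 0.0), 0.0)
lid [241. 147.] knob 161 [0.5655 0.0834 0.0521] [0.521 0.043 0.049] [0.595 0.117 0.055] disc ((0.0, 0.0), 0.0)
lid [ 67. 207.] knob 101 [0.4567 0.3789 0.041 ] [0.447 0.37  0.039] [0.466 0.388 0.043] disc ((456.
[... 698 characters left out ...]
cup [283. 142.] ((569.5323486328125, 15.242298126220703), 26.71756362915039) (array([ 0.56278172, -0.0055856 ]), np.float64(0.0348067339641569)) [ 94.  52. 106.]
cup [192. 154.] ((555.2744140625, 157.60214233398438), 24.242183685302734) (array([0.55312469, 0.15613984]), np.float64(0.012676525336882264)) [68. 24. 62.]
cup [455. 221.] ((448.59088134765625, -249.65631103515625), 30.762235641479492) (array([ 0.44948856, -0.2483768 ]), np.float64(0.02725570349138759)) [ 18.  29. 125.]
scene plane (array([ 0.56525477, -0.00241429,  0.05168969]), array([ 0.01314049, -0.0021153 ,  0.99991142])) side (array([0.56353696, 0.00176341, 0.05236515]), array([ 0.00199693, -0.00118312,  0.99999731])) 20.5833
```

View pics/w3.png

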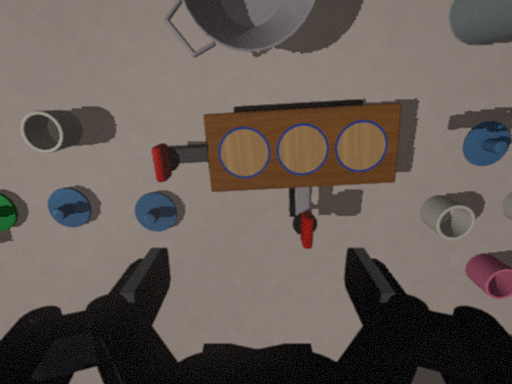

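```bash
cat >> h.py <<'E'
PSI=1.629
def hover(robot,x,y,z=.30):
    robot.goto([x,y,z],[np.pi,0,PSI]);f=robot.grab_frame('wrist');return f,cloud(f)
def cups(f,C,z0=0.,near=None,rad=.12):
    H=hsv(f);m=(C[...,2]>z0+.049)&(C[...,2]<z0+.062)&(H[...,1]<70)&(f['range_z']>.1)
    if near is not None: m&=np.hypot(C[...,0]-near[0],C[...,1]-near[1])<rad
    o=[]
    for b in blobs(m,100):
        c,r=circ(C[b]);
        if .025<r<.030: o.append((c,r))
    return o
def pick_place_cup(robot,near,mark):
    f,C=hover(robot,*near);o=cups(f,C,0,near,.09);print('cup',o)
    c=min(o,key=lambda q:np.hypot(*(q[0]-near)))[0]
    robot.grip(1.)
    robot.move_straight([*c,.12],vel=.25);robot.move_straight([*c,.030],vel=.12,contact_N=10)
    z=robot.sense()['tcp_pos'][2]
    robot.grip(0,45);s=robot.sense();print('grip',s['opening'],s['gripper_force'],s['tcp_pos'])
    robot.move_straight([*c,.28],vel=.25)
    robot.goto([*mark[:2],.24],[np.pi,0,PSI])
    s=robot.sense();print('held',s['opening'],s['gripper_force'],s['tcp_pos'])
    robot.move_straight([*mark[:2],z+.062],vel=.2)
    print('contact',robot.move_straight([*mark[:2],z+.0505],vel=.03,contact_N=4),robot.sense()['tcp_pos'])
    robot.grip(1.);robot.move_straight([*mark[:2],.24],vel=.25)
E
python3 - <<'E'
from plant import robot
from h import *
f,C=hover(robot,.5637,-.005);M,yaw,ft,st=stand(f,C,.5637,-.005);print(M.round(4),yaw,ft,st);np.save('M.npy',M)
pick_place_cup(robot,np.array([.588,.367]),M[2])
f,C=hover(robot,*M[1,:2]);cv2.imwrite('pics/w4.png',f['image'][...,::-1]);print(cups(f,C,.052),robot.sense()['t'])
E
```

```text
[[ 0.5674 -0.0887  0.0523]
 [ 0.5625 -0.0039  0.0523]
 [ 0.5577  0.0811  0.0523]] 0.057139229608363484 0.003158414517455863 7.605066337473972e-05
cup [(array([0.58682477, 0.3684302 ]), np.float64(0.027077274923735618))]
grip 0.6966175353152 48.78819141536951 [0.58758552 0.36882143 0.03145339]
held 0.6924026804310204 48.55961177498102 [0.55825985 0.08328475 0.24004095]
contact True [0.55826557 0.08146545 0.08321807]
[(array([0.5589629 , 0.08064179]), np.float64(0.02697119789197798))] 31.1417
```

View pics/w4.png

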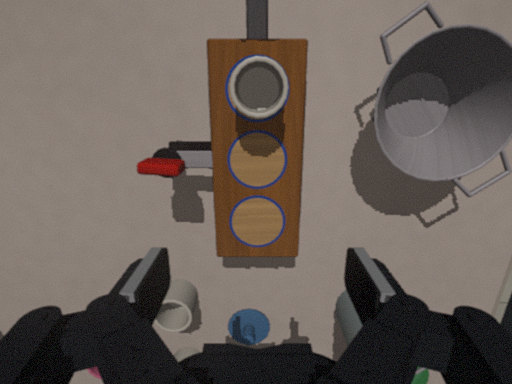

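```bash
python3 - <<'E'
from plant import robot
from h import *
M=np.load('M.npy')
pick_place_cup(robot,np.array([.449,-.248]),M[1])
pick_place_cup(robot,np.array([.460,-.388]),M[0])
f,C=hover(robot,*M[1,:2]);cv2.imwrite('pics/w5.png',f['image'][...,::-1]);np.savez('w5.npz',**f)
print(cups(f,C,.052),M,robot.sense()['t'])
c,n=plane(C,.5637,-.005);print(n)
E
```

```text
cup [(array([ 0.44749487, -0.24945717]), np.float64(0.027083133873154273))]
grip 0.6782545206788704 47.52644453197718 [ 0.44794295 -0.24961739  0.03104132]
held 0.6785599991399793 48.40438501909375 [ 0.56210055 -0.00623552  0.2401351 ]
contact True [ 0.56313917 -0.00356726  0.08301355]
cup [(array([ 0.45930228, -0.38992328]), np.float64(0.027080147640051948))]
grip 0.6977170702753669 47.89949666708708 [ 0.45969579 -0.39033548  0.03128659]
held 0.697367043005974 48.601699993014336 [ 0.56700821 -0.09074398  0.24027358]
contact True [ 0.56806085 -0.08859976  0.08318912]
[(array([0.55897066, 0.08054493]), np.float64(0.02697922907689301)), (array([ 0.59885926, -0.02813089]), np.float64(0.027052864703587077)), (array([ 0.56871375, -0.08757308]), np.float64(0.027160445599402915))] [[ 0.56738105 -0.08873717  0.05225722]
 [ 0.56248762 -0.00385463  0.0522638 ]
 [ 0.55766412  0.08113464  0.05227016]] 48.5083
[-0.05675054  0.01910338  0.99820561]
```

View pics/w5.png

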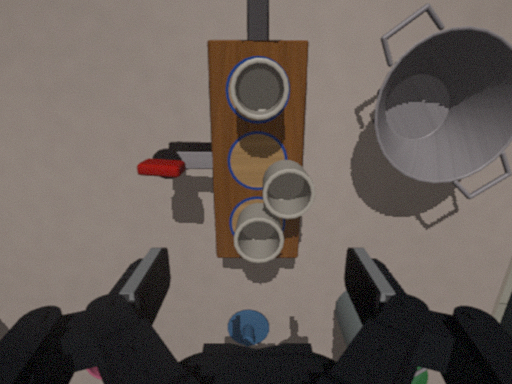

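```bash
python3 - <<'E'
from plant import robot
from h import *
M=np.load('M.npy');c=np.array([.5987,-.0283]);m=M[1,:2]
robot.goto([*c,.24],[np.pi,0,1.10]);robot.grip(1.)
robot.move_straight([*c,.083],vel=.12,contact_N=10);print(robot.sense()['tcp_pos'])
robot.grip(0,45);s=robot.sense();print('grip',s['opening'],s['gripper_force'])
z=s['tcp_pos'][2]
robot.move_straight([*c,.24],vel=.2);robot.goto([*m,.24],[np.pi,0,PSI])
robot.move_straight([*m,z+.01],vel=.2);print(robot.move_straight([*m,z-.0015],vel=.03,contact_N=4),robot.sense()['tcp_pos'],z)
robot.grip(1.);robot.move_straight([*m,.24],vel=.25)
f,C=hover(robot,*M[1,:2]);cv2.imwrite('pics/w6.png',f['image'][...,::-1]);np.savez('w6.npz',**f)
print(cups(f,C,.052),M,robot.sense()['t'])
E
```

```text
[ 0.59929693 -0.02843951  0.08378651]
grip 0.6760591696662187 47.83817716757767
True [ 0.5630413  -0.0036956   0.08382144] 0.08371182496600371
[(array([0.55900944, 0.08057707]), np.float64(0.027013290783648506)), (array([ 0.56376299, -0.00386702]), np.float64(0.027054622826840798)), (array([ 0.56871761, -0.08756799]), np.float64(0.027127495353595963))] [[ 0.56738105 -0.08873717  0.05225722]
 [ 0.56248762 -0.00385463  0.0522638 ]
 [ 0.55766412  0.08113464  0.05227016]] 55.2083
```

View pics/w6.png

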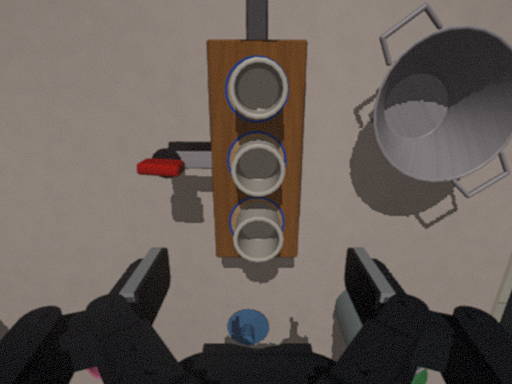

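```bash
cat >> h.py <<'E'
def lid_at(f,C,near):
    m=(mask(f,'blue')>0)&(C[...,2]>.037)&(C[...,2]<.047)&(f['range_z']>.1)&(np.hypot(C[...,0]-near[0],C[...,1]-near[1])<.08)
    b=max(blobs(m,20),key=lambda b:b.sum());Q=C[b];Q=Q[Q[:,2]>np.median(Q[:,2])-.002]
    (x,y),r=cv2.minEnclosingCircle(Q[:,:2].astype(np.float32)*1000);return np.array([x,y])/1000,Q[:,:2].mean(0),r
def lid_on(robot,near,cup):
    robot.grip(1.);f,C=hover(robot,*near);a,b,r=lid_at(f,C,near);print('lid',a,b,r);c=(a+b)/2
    robot.grip(.6);robot.move_straight([*c,.10],vel=.25);robot.move_straight([*c,.027],vel=.1,contact_N=8)
    robot.grip(0,40);s=robot.sense();z=s['tcp_pos'][2];print('grip',s['opening'],s['gripper_force'],s['tcp_pos'])
    robot.move_straight([*c,.27],vel=.25);robot.goto([*cup,.27],[np.pi,0,PSI])
    s=robot.sense();print('held',s['opening'],s['tcp_pos'])
    robot.move_straight([*cup,z+.113],vel=.2)
    h=robot.move_straight([*cup,z+.0985],vel=.03,contact_N=4);d=robot.sense()['tcp_pos'];print('contact',h,d,'above seat',d[2]-z-.1)
    return d[2]-z-.1
def let_go(robot,cup):
    robot.grip(.5);robot.move_straight([*cup,.27],vel=.25)
E
python3 - <<'E'
from plant import robot
from h import *
cup=np.array([.5586,.0809])
if lid_on(robot,np.array([.449,.2342]),cup)<.003: let_go(robot,cup)
f=robot.grab_frame('wrist');cv2.imwrite('pics/w7.png',f['image'][...,::-1]);print(robot.sense()['t'])
E
```

```text
lid [0.44771286 0.23421713] [0.44768436 0.2346777 ] 9.242164611816406
grip 0.21783393537884532 39.01197373867035 [0.44803573 0.2347071  0.0275982 ]
held 0.21662109135352683 [0.55803299 0.08136058 0.26885106]
contact True [0.55874693 0.08114982 0.12751584] above seat -8.236192924693242e-05
63.4667
```

View pics/w7.png

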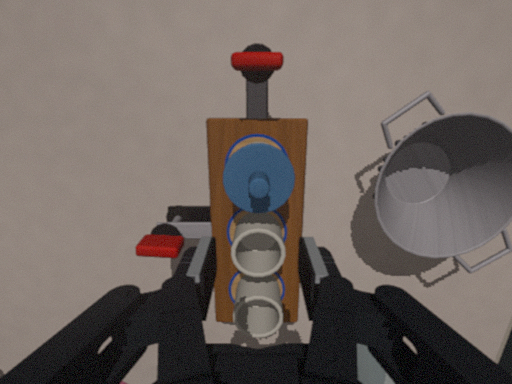

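Lid seated on the cup at (258,180), and the other two cups at (258,250) and (257,315) are still in row. Next the remaining lids.

```bash
python3 - <<'E'
from plant import robot
from h import *
for near,cup in(([.4567,.3789],[.5634,-.0038]),([.566,-.3003],[.5684,-.0881])):
    cup=np.array(cup)
    if lid_on(robot,np.array(near),cup)<.003: let_go(robot,cup)
    else: print('NOT SEATED');break
else:
    robot.grip(1.);f,C=hover(robot,.565,-.005,.36);np.savez('w8.npz',**f);cv2.imwrite('pics/w8.png',f['image'][...,::-1])
    for b in blobs((mask(f,'blue')>0)&(C[...,2]>.135)&(C[...,2]<.15),20):print('knob',C[b].mean(0),C[b][:,2].std())
    for b in blobs((mask(f,'blue')>0)&(C[...,2]>.108)&(C[...,2]<.118),20):
        P=C[b];n=np.linalg.svd(P-P.mean(0),full_matrices=False)[2][2];print('disc',P.mean(0),n)
    s=robot.grab_frame('side');cv2.imwrite('pics/s8.png',cv2.resize(s['image'][120:300,130:390,::-1],None,fx=3,fy=3))
print(robot.sense()['t'])
E
```

```text
lid [0.45510651 0.37958783] [0.45506925 0.38035933] 9.448318481445312
grip 0.22056057191072156 39.13268744945526 [0.45546864 0.38031353 0.02768095]
held 0.21891458909080916 [ 0.56362184 -0.00201643  0.26963514]
contact True [ 0.56356863 -0.00357415  0.1275979 ] above seat -8.304575492305843e-05
lid [ 0.56437408 -0.30171555] [ 0.56416706 -0.30169135] 9.53915786743164
grip 0.21673792235962988 39.22351777553558 [ 0.5647776  -0.3020184   0.02778156]
held 0.2228092075946128 [ 0.56805207 -0.08960707  0.26987499]
contact True [ 0.56861215 -0.08785914  0.12764115] above seat -0.00014040752703586845
knob [0.55921408 0.08035358 0.1412332 ] 0.001028100577118247
knob [ 0.56401349 -0.0035448   0.14105935] 0.001321493348506728
knob [ 0.569273   -0.08649587  0.14089955] 0.0015861300299467023
disc [0.55970431 0.08172095 0.11262392] [-1.66483094e-03 -3.76094828e-04 -9.99998543e-01]
disc [ 0.56435355 -0.00138333  0.11266312] [ 1.97871370e-03 -3.63014886e-04  9.99997976e-01]
disc [ 0.56951286 -0.08322599  0.11265076] [0.00138337 0.00211239 0.99999681]
82.6833
```

View pics/w8.png

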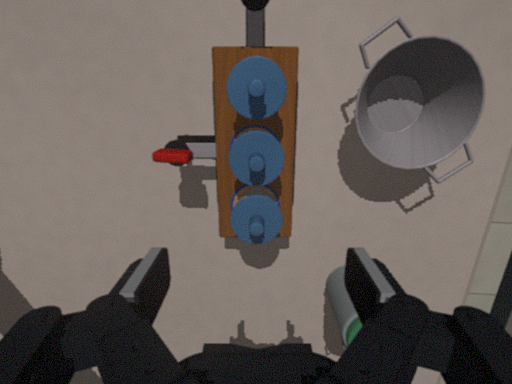

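View pics/s8.png

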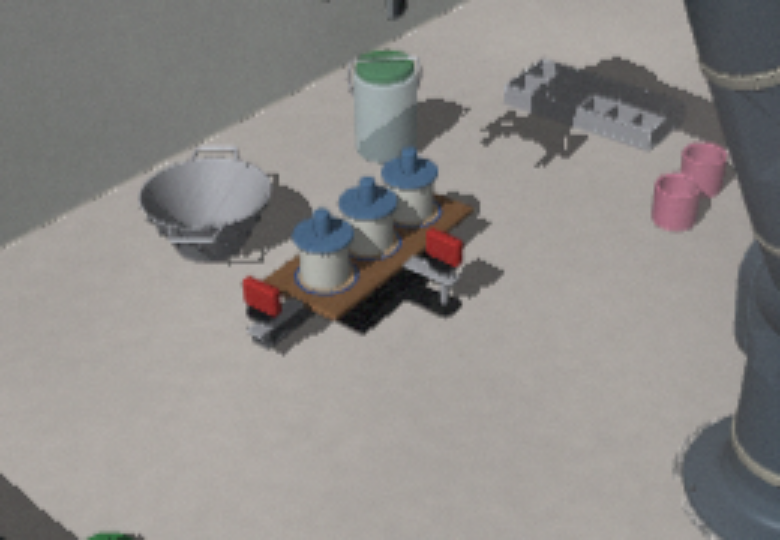

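The wrist view shows three lidded cups in a straight row at (256,88), (256,157) and (256,218). The side crop shows them upright on the level stand, with the jar, colander and tray where they were. Handing in.

```bash
python3 -c "
from plant import robot
print(robot.close_job())"
```

```text
the job is handed in; nothing more can be done
None
```

The job is handed in at about 83 s: I levelled the stand to within about 0.003 rad, then stood all three white cups on the marks, about 1.5 mm off centre at most, with a blue lid seated on each; the middle cup got knocked aside once and I put it back before lidding.

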